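# Clear away the mixing cups after crack filling

### The job

The crack filling is done: first pull every stir stick out of its mixing cup and put it in the steel tray. Then nest all the loose cups one into another on top of the cup that stands on the cork mat, so that one upright stack stands there; let each cup down gently until it settles by its own weight, never forcing it, because cups that are pushed together wedge tight. Leave the other things on the slab where they are.

Things in the scene. Friction and masses are not known exactly. Their poses are not given: they have to be found in the camera images.
- mat: round cork mat, 92 mm across, 4 mm thick, fixed to the slab; the point is the middle of its underside
- cup0_mid (a point): white tapered cup, 100 mm tall, outside 62 mm across at the rim, 42 mm at the foot, conical wall 4 mm thick, 60 g, open down to black cured resin 15 mm above its foot; the point is on its axis 50 mm above its foot, z up. Let down into another, it settles by its weight with its foot 40 to 45 mm above the other's; pushed down with over about 40 N, or dropped from 8 cm, it wedges tight. Stands on the mat
- cup1_mid (a point): white tapered cup, 100 mm tall, outside 62 mm across at the rim, 42 mm at the foot, conical wall 4 mm thick, 60 g, open down to black cured resin 15 mm above its foot; the point is on its axis 50 mm above its foot, z up. Let down into another, it settles by its weight with its foot 40 to 45 mm above the other's; pushed down with over about 40 N, or dropped from 8 cm, it wedges tight. Stands on the slab
- cup2_mid (a point): white tapered cup, 100 mm tall, outside 62 mm across at the rim, 42 mm at the foot, conical wall 4 mm thick, 60 g, open down to black cured resin 15 mm above its foot; the point is on its axis 50 mm above its foot, z up. Let down into another, it settles by its weight with its foot 40 to 45 mm above the other's; pushed down with over about 40 N, or dropped from 8 cm, it wedges tight. Stands on the slab
- cup3_mid (a point): white tapered cup, 100 mm tall, outside 62 mm across at the rim, 42 mm at the foot, conical wall 4 mm thick, 60 g, open down to black cured resin 15 mm above its foot; the point is on its axis 50 mm above its foot, z up. Let down into another, it settles by its weight with its foot 40 to 45 mm above the other's; pushed down with over about 40 N, or dropped from 8 cm, it wedges tight. Stands on the slab
- stick0_mid (a point): wooden stir stick, 150 mm long (z), 18 mm wide (x), 8 mm thick (y), 12 g; the point is its middle. It starts standing in the cup on the cork mat, +z end up, leaning about 20 degrees so that it rests on the rim and stands out about 55 mm above it; broad faces look along the lean, narrow edges to its sides. May be absent
- stick1_mid (a point): wooden stir stick, 150 mm long (z), 18 mm wide (x), 8 mm thick (y), 12 g; the point is its middle. It starts standing in cup1, +z end up, leaning about 20 degrees so that it rests on the rim and stands out about 55 mm above it; broad faces look along the lean, narrow edges to its sides. May be absent
- stick2_mid (a point): wooden stir stick, 150 mm long (z), 18 mm wide (x), 8 mm thick (y), 12 g; the point is its middle. It starts standing in cup2, +z end up, leaning about 20 degrees so that it rests on the rim and stands out about 55 mm above it; broad faces look along the lean, narrow edges to its sides. May be absent
- stick3_mid (a point): wooden stir stick, 150 mm long (z), 18 mm wide (x), 8 mm thick (y), 12 g; the point is its middle. It starts standing in cup3, +z end up, leaning about 20 degrees so that it rests on the rim and stands out about 55 mm above it; broad faces look along the lean, narrow edges to its sides. May be absent
- tray: loose open steel tray, 150 mm (x) by 230 mm (y), 28 mm high, walls and floor 3 mm, 0.6 kg; origin at the middle of its underside, z up

How it is judged:
By the outcome, as a careful person would: the job done as asked, in the order asked, and still so for the second after the job is handed in, with the robot touching nothing.
Of stick0, stick1, stick2, stick3 only 2 to 4 are there at a start; the rules pass over those that are not, and their reading is None.
At some moment in a run one of tray may be knocked a few centimetres aside while the robot is not near it.
It also fails if it takes over 210 s, if anything falls off the work surface, if the arm or the gripper's body presses on something with over 40 N, if the wrist force passes 120 N, or if a joint passes its speed limit or range.

### The arm

A 6-joint arm with a two-finger parallel gripper is mounted at the origin on the work surface; the furniture and walls round the work are solid. World frame = base frame: x ahead of the robot, y to its left, z up, the work surface at z = 0. Lengths are in m, angles in rad, forces in N, time in s.
With the tool pointing down it reaches from about 0.3 to 0.875 m from the base axis. Payload 4.2 kg.
Tool frame: the origin (TCP) lies midway between the tips of the shut fingers; the grasp point (between the pads) lies 19 mm behind it; z points along the fingers, y is the line along which they close (so a half turn about z gives the same grasp; the last joint's range is limited). The gripper opens to 85 mm and grips with 20 to 120 N. Pads are 22 mm wide; open, the fingers measure 114 mm over their backs; the gripper's body (76 mm by 85 mm) begins 54 mm behind the grasp point. The pads swing forward as they close: fully open they stand 13 mm farther back than shut.
Start: joints at [-1.173, 0.32, 1.565, -0, 1.257, -0.02], TCP at [0.233, -0.526, 0.231] pointing down, gripper open.
Joint ranges: [-3.11, 3.11], [-0.84, 2.01], [0.21, 2.61], [-1.34, 4.49], [0.05, 2.63], [-2.56, 2.56]. Speed limits (rad/s): [2.57, 2.57, 3.14, 3.14, 3.14, 3.14].

### API

Orientations are given as a unit quaternion [x, y, z, w].
In Python, from workcell import bot, imaging gives the robot as it stands.
- The arm moves only by the shell command python3 -m jog 'ROWS' [FORCE]. ROWS is text: rows parted by semicolons, each of 5 numbers parted by spaces: the opening, from -1 (shut) to 1 (fully open), so that 0 is half open, then the shift along the tool's x, y, z each as a share of 0.2 m, from -1 to 1, then the turn about the tool's z as a share of 180 degrees, from -1 to 1. A call has 1 to 10 rows; each row is the pose to reach, as a shift and turn from the pose commanded when the call began, along the tool's axes at that moment, turning the shorter way round; what a row does not reach only later rows make up. A row lasts 1/8 s, in which the tool goes at most 62.5 mm and 10.7 degrees, less where a joint would pass 70% of its speed; a pose out of reach is approached as far as the arm can. A call with a number of a shift or a turn outside -1 to 1 is refused whole. A call with a gripper value outside its range is refused whole. The fingers move at their own pace and stop on an object; FORCE is the grip in N (left out, the last holds). Time passes only in rows, so rows that repeat a pose let the fingers close. It gives the time, the measured TCP pose, the force, the opening and the grip force at its end, in the units of the state.
- bot.sense(): the state, without advancing time (a new reading comes with each control period).
- imaging.snapshot(name): name is "scene" or "side" or "wrist"; returns the picture (420x560x3 uint8, red, green, blue); there is no depth.
- imaging.calibration(name): a dict with "K" (3x3 intrinsics, pixels), "R" (3x3) and "t" (3): a world point X has camera coordinates R X + t. Camera axes: x right, y down, z forward; pixel columns grow to the right and rows downward; lengths in m; the calibration is good to about 2 mm. A picture is of the moment at which its call begins: read the wrist's pose just before it. calibration takes no time and is no camera call; for the wrist camera it gives the pose at the moment of the call.
- bot.job_done(): hands the job in; it is judged then, once.
The state is a dict: "time": time; "joint_pos": joint angles; "qvel": joint speeds; "joint_torque": joint torques, N m; "ee_pos": TCP position; "orientation": TCP orientation; "force": force on the tool from outside, world axes, zero at the start; "torque": the same for the moment, N m; "opening": finger opening in m; "grasp_force": force on a finger pad.
Only numpy, scipy, OpenCV 4.12 (cv2) and the standard library are available. Lean on these libraries where they do the work, as an engineer would, in place of code of your own. Each camera call takes 0.05 s, during which the arm holds its last target. There are 200 camera calls.

## Working session

There is one attempt and no reset: what is moved stays moved. The work goes in short steps, Python scripts to look and compute and a shell command to move; the robot and the scene stay as the last step left them, time stands still between calls to the robot, and variables do not carry over. Pictures are saved under pics/ and viewed, at most 14 in all, crops included, and the job is handed in when it is done.

```bash
mkdir -p pics; ls; python3 - <<'E'
from workcell import bot, imaging
import cv2,numpy as np
s=bot.sense(); print({k:np.round(v,3).tolist() for k,v in s.items()})
a=imaging.snapshot("scene"); b=imaging.snapshot("side")
cv2.imwrite("pics/scene0.png",a[...,::-1]); cv2.imwrite("pics/side0.png",b[...,::-1])
for n in("scene","side","wrist"):
  c=imaging.calibration(n); R=np.array(c["R"]);t=np.array(c["t"]); print(n,np.round(c["K"],1).tolist(),np.round(R,3).tolist(),np.round(-R.T@t,3))
E
```

```text
pics
{'time': 0.0, 'joint_pos': [-1.173, 0.32, 1.566, 0.0, 1.257, -0.02], 'qvel': [-0.0, -0.0, 0.001, -0.002, -0.001, 0.0], 'joint_torque': [0.001, -41.552, -23.416, 0.0, 0.008, 0.0], 'ee_pos': [0.233, -0.525, 0.23], 'orientation': [0.978, 0.207, -0.0, -0.001], 'force': [-0.311, 0.512, -0.34], 'torque': [-0.041, 0.061, -0.008], 'grasp_force': 0.0, 'opening': 0.085}
scene [[429.8, 0.0, 286.8], [0.0, 429.8, 210.2], [0.0, 0.0, 1.0]] [[-0.408, -0.913, 0.002], [-0.623, 0.277, -0.732], [0.667, -0.3, -0.682]] [-0.05   0.287  0.714]
side [[476.3, 0.0, 281.8], [0.0, 476.3, 206.7], [0.0, 0.0, 1.0]] [[-0.971, -0.238, 0.021], [-0.123, 0.424, -0.897], [0.205, -0.874, -0.441]] [0.306 0.984 0.59 ]
wrist [[289.3, 0.0, 282.6], [0.0, 289.3, 211.3], [0.0, 0.0, 1.0]] [[0.405, -0.914, -0.001], [-0.875, -0.388, 0.29], [-0.266, -0.117, -0.957]] [ 0.301 -0.495  0.373]
```

View pics/scene0.png

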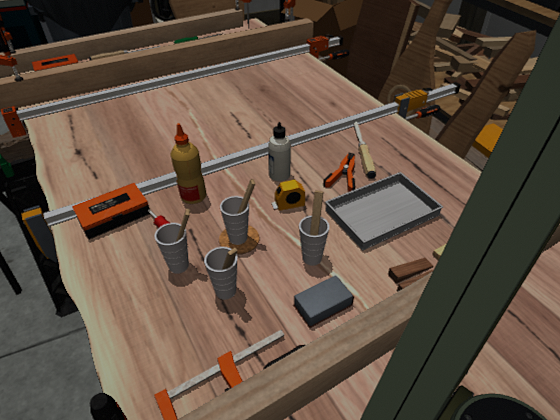

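View pics/side0.png

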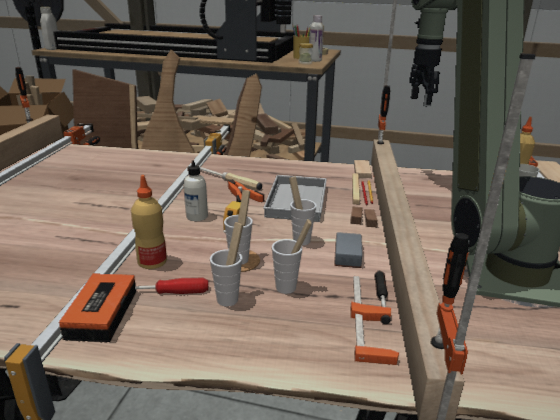

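The scene view shows four cups, at about (172,247), (236,220, on the mat), (222,272) and (314,240). Each seems to hold a stick. The tray is at (383,210). I'll zoom in for exact rims and stick tips.

```bash
python3 - <<'E'
import cv2,numpy as np
a=cv2.imread("pics/scene0.png")[170:310,145:345]; b=cv2.imread("pics/side0.png")[170:320,195:335]
cv2.imwrite("pics/z1.png",cv2.resize(a,None,fx=4,fy=4,interpolation=cv2.INTER_CUBIC))
cv2.imwrite("pics/z2.png",cv2.resize(b,None,fx=4,fy=4,interpolation=cv2.INTER_CUBIC))
E
```

```text
(no output)
```

View pics/z1.png

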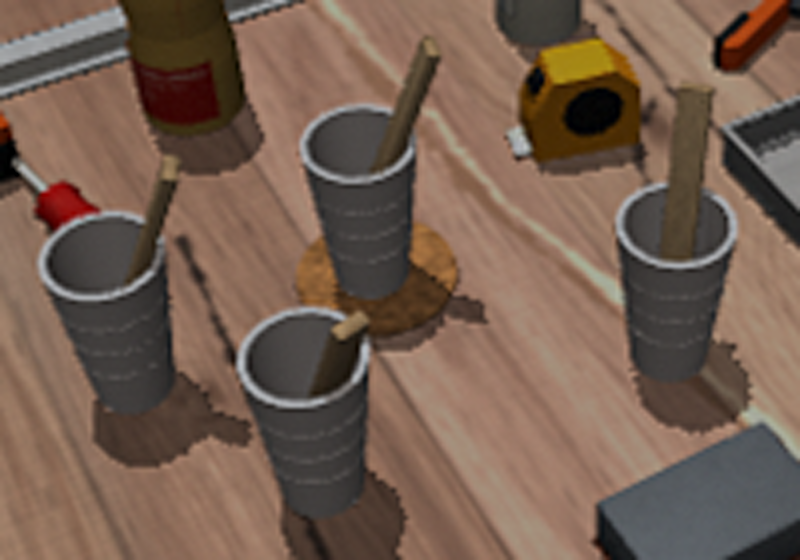

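View pics/z2.png

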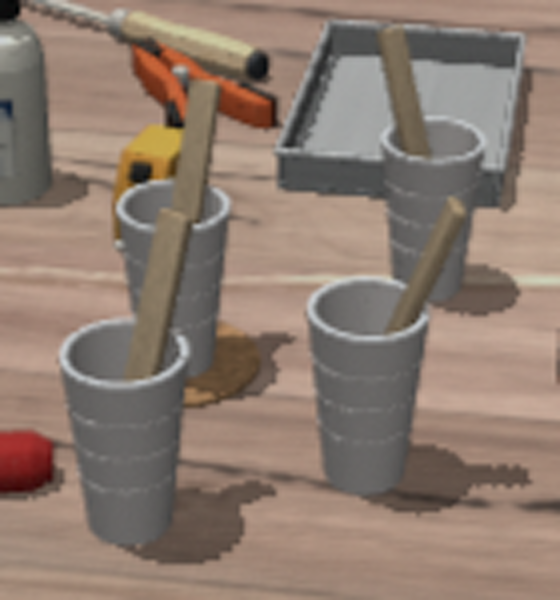

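```bash
cat > h.py <<'E'
from workcell import bot, imaging
import numpy as np, cv2
from scipy.spatial.transform import Rotation as Ro
def cal(n):
    c=imaging.calibration(n); return [np.array(c[k],float) for k in "KRt"]
def ray(c,px):
    K,R,t=c; d=R.T@np.linalg.solve(K,[px[0],px[1],1.]); return -R.T@t,d/np.linalg.norm(d)
def plane(c,px,z):
    o,d=ray(c,px); return o+d*(z-o[2])/d[2]
def tri(c1,p1,c2,p2):
    K1,R1,t1=c1;K2,R2,t2=c2
    X=cv2.triangulatePoints(K1@np.c_[R1,t1],K2@np.c_[R2,t2],np.float64(p1).reshape(2,1),np.float64(p2).reshape(2,1)).ravel();return X[:3]/X[3]
def proj(c,X):
    q=c[0]@(c[1]@np.asarray(X)+c[2]); return q[:2]/q[2]
def rows(target,yaw=None):
    "shift shares in tool axes, turn share; yaw = world angle of tool y axis (mod pi)"
    s=bot.sense(); R=Ro.from_quat(s["orientation"]).as_matrix()
    d=R.T@(np.asarray(target)-s["ee_pos"])/0.2
    o=["%.3f"%v for v in d]
    if yaw is not None:
        ty=R.T@np.array([np.cos(yaw),np.sin(yaw),0]); a=np.arctan2(-ty[0],ty[1])
        a=(a+np.pi/2)%np.pi-np.pi/2; o.append("turn %.3f (alt %.3f)"%(a/np.pi,(a-np.sign(a)*np.pi)/np.pi))
    return o
E
python3 - <<'E'
from h import *
S,D=cal("scene"),cal("side")
z1=lambda p:(p[0]/4+145-.4,p[1]/4+170-.4); z2=lambda p:(p[0]/4+195-.4,p[1]/4+170-.4)
rim=dict(A=((104,255),(124,354)),B=((358,143),(173,208)),C=((304,357),(368,308)),D=((677,226),(433,140)))
tip=dict(A=((170,163),(172,216)),B=((430,46),(205,90)),C=((350,325),(455,208)),D=((695,90),(393,35)))
for k in rim:
  a,b=z1(rim[k][0]),z2(rim[k][1]); c=tri(S,a,D,b)
  t=tri(S,z1(tip[k][0]),D,z2(tip[k][1]))
  z=.104 if k=="B" else .1
  print(k,c.round(3),plane(S,a,z).round(3),plane(D,b,z).round(3),"tip",t.round(3),"lean",np.degrees(np.arctan2(t[1]-c[1],t[0]-c[0])).round(0))
for p in((326,208),(398,176),(440,210),(362,244)): print("tray",plane(S,p,.028).round(3))
s=bot.sense();print(Ro.from_quat(s["orientation"]).as_matrix().round(2).tolist())
E
```

```text
A [0.586 0.255 0.098] [0.584 0.255 0.1  ] [0.585 0.258 0.1  ] tip [0.574 0.215 0.155] lean -107.0
B [0.608 0.114 0.102] [0.607 0.114 0.104] [0.607 0.118 0.104] tip [0.603 0.072 0.156] lean -97.0
C [0.482 0.184 0.099] [0.48  0.184 0.1  ] [0.482 0.185 0.1  ] tip [0.443 0.169 0.154] lean -160.0
D [ 0.489 -0.015  0.098] [ 0.487 -0.014  0.1  ] [ 0.489 -0.013  0.1  ] tip [ 0.521 -0.039  0.153] lean -36.0
tray [ 0.592 -0.102  0.028]
tray [ 0.624 -0.327  0.028]
tray [ 0.477 -0.343  0.028]
tray [ 0.458 -0.119  0.028]
[[0.91, 0.41, -0.0], [0.41, -0.91, 0.0], [-0.0, -0.0, -1.0]]
```

There are four sticks in four cups, and the tray is near (0.538, -0.223) with its long axis turned about 6°. I'll start with cup D's stick: rim (0.488, -0.015), tip (0.521, -0.039, 0.153), lean -36°.

```bash
python3 -m jog '1 0.2 -0.15 -0.05 0; 1 0.4 -0.3 -0.1 0; 1 0.6 -0.45 -0.15 0; 1 0.76 -0.56 -0.15 0; 1 0.76 -0.56 -0.15 0'; python3 -m jog '1 0.2 -0.15 0 0; 1 0.4 -0.3 0 -0.05; 1 0.6 -0.45 0 -0.1; 1 0.76 -0.56 0 -0.15; 1 0.76 -0.56 0 -0.2; 1 0.76 -0.56 0 -0.25; 1 0.76 -0.56 0 -0.3; 1 0.76 -0.56 0 -0.3'
python3 - <<'E'
from h import *
s=bot.sense();print(s["ee_pos"],s["joint_pos"].round(2) if hasattr(s["joint_pos"],"round") else s["joint_pos"])
print(rows([.515,-.0345,.2],np.radians(54)))
S=cal("scene")
for n,p in dict(mustard=(190,200),glue=(280,178),tape=(289,207),sd=(160,222)).items(): print(n,plane(S,p,0).round(3))
E
```

```text
time: 0.72
ee_pos: [0.3275, -0.3595, 0.2613]
orientation: [0.978, 0.209, 0.0, -0.0]
force: [-0.2, -0.6, -1.3]
opening: 0.0854
grasp_force: 0.0
time: 1.72
ee_pos: [0.4201, -0.1982, 0.261]
orientation: [0.778, 0.628, -0.0, -0.0]
force: [0.2, -0.3, -1.5]
opening: 0.0852
grasp_force: 0.0
[ 0.42009662 -0.19824329  0.26095685] [-0.47  0.13  1.75 -0.    1.27 -0.25]
['0.901', '0.291', '0.304', 'turn -0.368 (alt 0.632)']
mustard [0.782 0.179 0.   ]
glue [ 0.771 -0.062  0.   ]
tape [ 0.658 -0.037  0.   ]
sd [0.734 0.264 0.   ]
```

```bash
python3 -m jog '0.4 0.25 0.08 0 -0.05; 0.4 0.5 0.16 0 -0.1; 0.4 0.75 0.24 0.05 -0.15; 0.4 0.9 0.29 0.1 -0.2; 0.4 0.9 0.29 0.2 -0.25; 0.4 0.9 0.29 0.25 -0.31; 0.4 0.9 0.29 0.3 -0.368; 0.4 0.9 0.29 0.3 -0.368; 0.4 0.9 0.29 0.3 -0.368'
python3 - <<'E'
from h import *
print(rows([.515,-.0345,.113],np.radians(54)))
c=cal("wrist");im=imaging.snapshot("wrist");cv2.imwrite("pics/w1.png",im[...,::-1])
print(bot.sense()["joint_pos"])
E
```

```text
time: 2.85
ee_pos: [0.5149, -0.0339, 0.2016]
orientation: [0.31, 0.951, -0.0, 0.0]
force: [0.7, -0.2, -0.8]
opening: 0.0598
grasp_force: 0.0
['-0.002', '-0.002', '0.443', 'turn -0.000 (alt 1.000)']
[-8.78594100e-02  2.48569816e-01  1.74442005e+00 -1.61665660e-04
  1.14767238e+00 -1.03013511e+00]
```

View pics/w1.png

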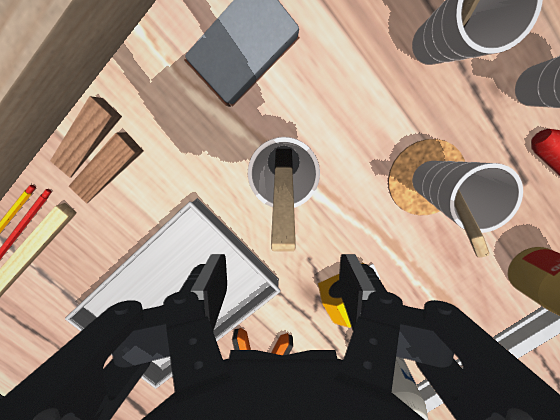

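The wrist view shows D's stick between the open fingers, with its tip at (284,247) and its lean square to the closing line. I'll go down and grip it.

```bash
python3 -m jog '0.4 0 0 0.15 0; 0.4 0 0 0.3 0; 0.4 0 0 0.44 0; 0.4 0 0 0.44 0; -1 0 0 0.44 0; -1 0 0 0.44 0; -1 0 0 0.44 0; -1 0 0 0.44 0; -1 0 0 0.44 0' 30; python3 -m jog '-1 0 0 -0.2 0; -1 0 0 -0.4 0; -1 0 0 -0.6 0; -1 0 0 -0.8 0; -1 0 0 -1 0; -1 0 0 -1 0'
python3 - <<'E'
from h import *
T=np.array([.538,-.223]);v=np.array([.11,-.994]);w=np.array([.994,.11])
foot=T-75*v/1000+w*.04
print(rows([*(foot+.044*v),.3],np.radians(6.3)))
E
```

```text
time: 4.03
ee_pos: [0.5156, -0.0337, 0.1143]
orientation: [0.308, 0.952, 0.0, 0.001]
force: [0.2, -1.0, 6.5]
opening: 0.0171
grasp_force: 32.8
time: 4.78
ee_pos: [0.5158, -0.0336, 0.3163]
orientation: [0.308, 0.952, 0.001, 0.003]
force: [-0.2, 0.0, -1.2]
opening: 0.0168
grasp_force: 32.2
['-0.688', '-0.454', '0.084', 'turn 0.266 (alt -0.734)']
```

```bash
python3 -m jog '-1 -0.2 -0.13 0 0.05; -1 -0.4 -0.26 0 0.1; -1 -0.6 -0.4 0 0.15; -1 -0.688 -0.454 0 0.2; -1 -0.688 -0.454 0.1 0.266; -1 -0.688 -0.454 0.25 0.266; -1 -0.688 -0.454 0.4 0.266; -1 -0.688 -0.454 0.6 0.266; -1 -0.688 -0.454 0.75 0.266; -1 -0.688 -0.454 0.75 0.266'
python3 - <<'E'
from h import *
T=np.array([.538,-.223]);v=np.array([.11,-.994]);w=np.array([.994,.11])
foot=T-75*v/1000+w*.04
print(rows([*(foot+.044*v),.106],np.radians(6.3)))
im=imaging.snapshot("scene");b=imaging.snapshot("side")
cv2.imwrite("pics/p1.png",np.vstack([im[100:360,250:530],b[60:260,230:510]])[...,::-1])
E
```

```text
time: 6.02
ee_pos: [0.5705, -0.1868, 0.1595]
orientation: [0.667, 0.745, -0.002, -0.004]
force: [-0.1, -0.9, 0.3]
opening: 0.0172
grasp_force: 32.2
['-0.008', '0.021', '0.267', 'turn -0.000 (alt 1.000)']
```

View pics/p1.png

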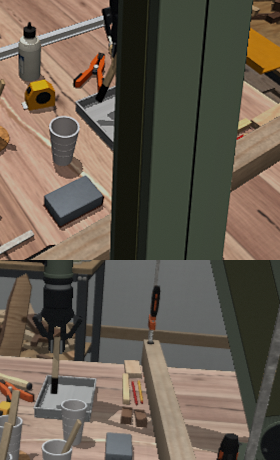

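```bash
python3 -m jog '-1 0 0.02 0.15 0; -1 0 0.02 0.26 0; -1 0 0.02 0.27 0; -1 -0.1 0.02 0.31 0; -1 -0.19 0.02 0.38 0; -1 -0.27 0.02 0.45 0; -1 -0.335 0.02 0.54 0; -1 -0.335 0.02 0.54 0' 20; python3 -m jog '-0.3 0 0 0 0; -0.3 0 0 0 0; -0.3 0 0 0 0; -0.3 0 0 -0.2 0; -0.3 0 0 -0.5 0; -0.3 0 0 -0.8 0; -0.3 0 0 -1 0; -0.3 0 0 -1 0'
python3 - <<'E'
from h import *
b=imaging.snapshot("side");w=imaging.snapshot("wrist")
cv2.imwrite("pics/p2.png",np.hstack([cv2.resize(b[150:270,230:390],None,fx=2,fy=2),w[::2,::2][:,:]][:1]+[cv2.resize(w,(320,240))])[...,::-1])
u=np.array([np.cos(np.radians(-107)),np.sin(np.radians(-107))])
print(rows([*(np.array([.574,.215])-.0075*u),.3],np.radians(-107+90)))
s=bot.sense();print(s["ee_pos"],s["joint_pos"])
E
```

```text
time: 7.12
ee_pos: [0.5859, -0.2579, 0.0564]
orientation: [0.668, 0.744, 0.0, 0.003]
force: [0.8, -1.8, 3.3]
opening: 0.0168
grasp_force: 28.8
time: 8.12
ee_pos: [0.5859, -0.2542, 0.2597]
orientation: [0.667, 0.745, 0.001, 0.004]
force: [-0.5, 0.3, -1.1]
opening: 0.0299
grasp_force: 0.0
['2.368', '0.223', '-0.225', 'turn 0.130 (alt -0.870)']
[ 0.58400939 -0.25341006  0.25491559] [-4.27435940e-01  4.06327599e-01  1.37229610e+00 -5.33929099e-05
  1.36364142e+00 -5.37822545e-01]
```

View pics/p2.png

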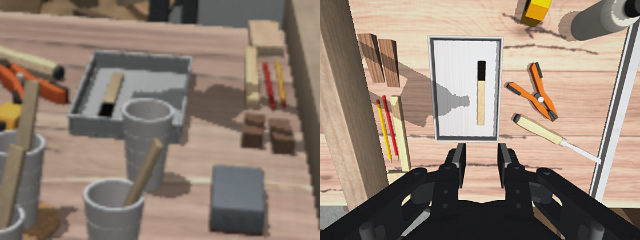

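The first stick lies flat in the tray (wrist view, right half of the tray). Next is cup B's stick, on the mat.

```bash
python3 -m jog '0.4 0.27 0.05 0 0; 0.4 0.54 0.1 0 0; 0.4 0.82 0.14 0 0; 0.4 0.82 0.14 0 0'; python3 -m jog '0.4 0.27 0.05 0 0.03; 0.4 0.54 0.1 0.1 0.074; 0.4 0.82 0.14 0.2 0.074; 0.4 0.82 0.14 0.3 0.074; 0.4 0.82 0.14 0.3 0.074; 0.4 0.82 0.14 0.3 0.074'
python3 - <<'E'
from h import *
print(rows([.604,.0794,.116],np.radians(-7)), bot.sense()["opening"])
E
```

```text
time: 8.72
ee_pos: [0.5932, -0.084, 0.2531]
orientation: [0.665, 0.747, -0.001, -0.002]
force: [-0.9, -0.5, -0.6]
opening: 0.0601
grasp_force: 0.0
time: 9.48
ee_pos: [0.6043, 0.0772, 0.1952]
orientation: [0.75, 0.662, -0.0, 0.0]
force: [-0.1, 1.5, -1.1]
opening: 0.0596
grasp_force: 0.0
['0.011', '-0.003', '0.396', 'turn -0.001 (alt 0.999)'] 0.059581198619538187
```

```bash
python3 -m jog '0.4 0.01 0 0.15 0; 0.4 0.01 0 0.3 0; 0.4 0.01 0 0.4 0; 0.4 0.01 0 0.4 0; -1 0.01 0 0.4 0; -1 0.01 0 0.4 0; -1 0.01 0 0.4 0; -1 0.01 0 0.4 0; -1 0.01 0 0.4 0' 30; python3 -m jog '-1 0 0 -0.2 0; -1 0 0 -0.4 0; -1 0 0 -0.6 0; -1 0 0 -0.8 0; -1 0 0 -1 0; -1 0 0 -1 0'
python3 - <<'E'
from h import *
T=np.array([.538,-.223]);v=np.array([.11,-.994]);w=np.array([.994,.11])
foot=T-75*v/1000+w*.013
print(rows([*(foot+.044*v),.3],np.radians(6.3)))
w=imaging.snapshot("wrist");sc=imaging.snapshot("scene")
cv2.imwrite("pics/p3.png",np.hstack([w,sc])[...,::-1][:,:,:])
E
```

```text
time: 10.6
ee_pos: [0.605, 0.0802, 0.1163]
orientation: [0.749, 0.663, 0.001, 0.001]
force: [-0.5, -0.9, 6.6]
opening: 0.0172
grasp_force: 32.9
time: 11.35
ee_pos: [0.6054, 0.0805, 0.3186]
orientation: [0.749, 0.663, 0.003, 0.002]
force: [0.9, -0.5, -1.2]
opening: 0.0173
grasp_force: 32.4
['-1.382', '-0.122', '0.090', 'turn -0.074 (alt 0.926)']
```

```bash
cat >> h.py <<'E'
def tray(im,cam,near=(.538,-.223),z=.02):
    "grey tray blob centre/long-axis angle, world"
    hsv=cv2.cvtColor(im,cv2.COLOR_RGB2HSV); m=((hsv[...,1]<45)&(hsv[...,2]>40)).astype(np.uint8)
    m=cv2.morphologyEx(m,cv2.MORPH_OPEN,np.ones((3,3)))
    p0=proj(cam,[*near,z]); best=None
    for c in cv2.findContours(m,cv2.RETR_EXTERNAL,cv2.CHAIN_APPROX_NONE)[0]:
        if cv2.contourArea(c)<1200: continue
        W=np.float32([plane(cam,q,z)[:2] for q in c[:,0]])
        (x,y),(a,b),th=cv2.minAreaRect(W)
        if np.hypot(x-near[0],y-near[1])<.12: print("tray?",round(x,3),round(y,3),round(a,3),round(b,3),round(th,1),cv2.contourArea(c))
E
python3 - <<'E'
from h import *
S=cal("scene");D=cal("side")
r=lambda f:cv2.imread(f)[...,::-1].copy()
tray(r("pics/scene0.png"),S);tray(r("pics/side0.png"),D)
p=r("pics/p3.png");print("now");tray(p[:,560:].copy(),S);tray(imaging.snapshot("side"),D)
E
```

```text
tray? 0.547 -0.224 0.175 0.232 5.1 3916.0
now
```

```bash
python3 -m jog '-1 -0.25 -0.02 0 0; -1 -0.5 -0.04 0 0; -1 -0.7 -0.06 0 -0.04; -1 -0.7 -0.06 0 -0.074; -1 -0.7 -0.06 0 -0.074'
python3 - <<'E'
from h import *
S=cal("scene");D=cal("side")
tray(imaging.snapshot("side"),D);c=cal("wrist");tray(imaging.snapshot("wrist"),c)
T=np.array([.538,-.223]);v=np.array([.11,-.994]);w=np.array([.994,.11])
foot=T-75*v/1000+w*.013
print(rows([*(foot+.044*v),.16],np.radians(6.3)))
E
```

```text
time: 12.12
ee_pos: [0.5746, -0.0576, 0.3136]
orientation: [0.668, 0.744, -0.001, -0.001]
force: [0.5, 0.1, -0.8]
opening: 0.0168
grasp_force: 32.4
tray? 0.479 -0.209 0.165 0.207 1.7 5389.5
['-0.651', '-0.207', '0.771', 'turn -0.000 (alt 1.000)']
```

```bash
python3 - <<'E'
from h import *
w=imaging.snapshot("wrist");cv2.imwrite("pics/w2.png",w[...,::-1])
E
```

```text
(no output)
```

View pics/w2.png

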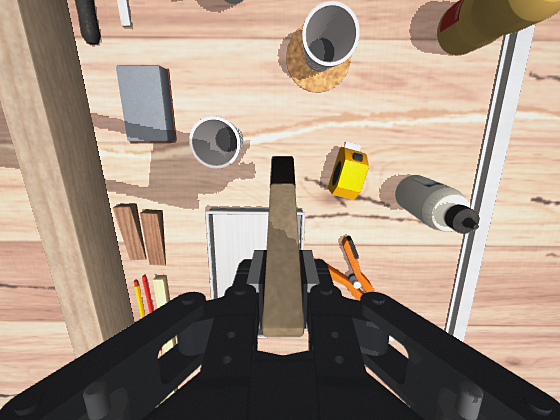

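The tray's two +y corners are visible at (207,208) and (303,207).

```bash
python3 - <<'E'
from h import *
c=cal("wrist");print(plane(c,(207,208),.028).round(3),plane(c,(303,207),.028).round(3))
E
```

```text
[ 0.464 -0.12   0.028] [ 0.611 -0.102  0.028]
```

The tray hasn't moved. A better centre is (0.551, -0.225).

```bash
python3 - <<'E'
from h import *
T=np.array([.551,-.225]);v=np.array([.121,-.993]);w=np.array([.993,.121])
print(rows([*(T-.031*v+w*-.002),.106],np.radians(7)))
E
```

```text
['-0.669', '-0.222', '1.042', 'turn -0.004 (alt 0.996)']
```

```bash
python3 -m jog '-1 -0.25 -0.08 0 0; -1 -0.5 -0.16 0 0; -1 -0.67 -0.22 0.1 0; -1 -0.67 -0.22 0.3 0; -1 -0.67 -0.22 0.5 0; -1 -0.67 -0.22 0.7 0; -1 -0.67 -0.22 0.85 0; -1 -0.67 -0.22 0.98 0; -1 -0.67 -0.22 0.98 0'; python3 -m jog '-1 0 0 0.06 0; -1 -0.1 0 0.1 0; -1 -0.19 0 0.17 0; -1 -0.27 0 0.24 0; -1 -0.335 0 0.33 0; -1 -0.335 0 0.33 0; -0.3 -0.335 0 0.33 0; -0.3 -0.335 0 0.33 0; -0.3 -0.335 0 0.33 0' 20;  python3 -m jog '-0.3 0 0 -0.2 0; -0.3 0 0 -0.5 0; -0.3 0 0 -0.8 0; -0.3 0 0 -1 0; -0.3 0 0 -1 0'
python3 - <<'E'
from h import *
w=imaging.snapshot("wrist")
cv2.imwrite("pics/w3.png",cv2.resize(w,(280,210))[...,::-1])
u=np.array([np.cos(np.radians(-107)),np.sin(np.radians(-107))])
t=np.array([.574,.215])-.0075*u
print(t,rows([*t,.255],np.radians(-107+90)))
E
```

```text
time: 13.4
ee_pos: [0.545, -0.1941, 0.1172]
orientation: [0.667, 0.745, -0.001, -0.002]
force: [0.9, 0.7, 0.2]
opening: 0.0168
grasp_force: 32.4
time: 14.52
ee_pos: [0.5535, -0.2615, 0.0534]
orientation: [0.667, 0.745, -0.0, -0.0]
force: [-0.5, -0.4, -0.5]
opening: 0.0298
grasp_force: 0.0
time: 15.15
ee_pos: [0.5551, -0.2622, 0.2576]
orientation: [0.667, 0.745, 0.001, 0.004]
force: [-0.1, 0.2, -0.4]
opening: 0.0296
grasp_force: 0.0
[0.57619279 0.22217229] ['2.392', '0.377', '-0.004', 'turn 0.130 (alt -0.870)']
```

View pics/w3.png

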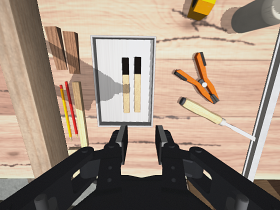

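Both sticks lie side by side in the tray at about (125,85) and (137,85). Next is cup A's stick.

```bash
python3 -m jog '0.4 0.27 0.04 0 0; 0.4 0.54 0.08 0 0; 0.4 0.8 0.126 0 0; 0.4 0.8 0.126 0 0'; python3 -m jog '0.4 0.27 0.04 0 0; 0.4 0.54 0.08 0 0; 0.4 0.8 0.126 0 0; 0.4 0.8 0.126 0 0';  python3 -m jog '0.4 0.27 0.05 0 0.03; 0.4 0.54 0.1 0 0.08; 0.4 0.8 0.126 0.1 0.13; 0.4 0.8 0.126 0.25 0.13; 0.4 0.8 0.126 0.25 0.13'
python3 - <<'E'
from h import *
print(rows([.576,.222,.115],np.radians(-17)), bot.sense()["opening"])
E
```

```text
time: 15.7
ee_pos: [0.5601, -0.0965, 0.2514]
orientation: [0.665, 0.747, -0.001, -0.002]
force: [0.6, -0.7, -0.8]
opening: 0.0593
grasp_force: 0.0
time: 16.2
ee_pos: [0.5681, 0.064, 0.2516]
orientation: [0.666, 0.746, -0.001, -0.001]
force: [-0.0, -0.5, -0.5]
opening: 0.0595
grasp_force: 0.0
time: 16.82
ee_pos: [0.5745, 0.2219, 0.1997]
orientation: [0.804, 0.594, -0.004, -0.001]
force: [-0.3, -0.5, -1.1]
opening: 0.0598
grasp_force: 0.0
['0.005', '0.009', '0.423', 'turn -0.001 (alt 0.999)'] 0.05982277703531204
```

```bash
python3 -m jog '0.4 0 0.01 0.15 0; 0.4 0 0.01 0.3 0; 0.4 0 0.01 0.42 0; 0.4 0 0.01 0.42 0; -1 0 0.01 0.42 0; -1 0 0.01 0.42 0; -1 0 0.01 0.42 0; -1 0 0.01 0.42 0; -1 0 0.01 0.42 0' 30; python3 -m jog '-1 0 0 -0.2 0; -1 0 0 -0.4 0; -1 0 0 -0.6 0; -1 0 0 -0.8 0; -1 0 0 -1 0; -1 0 0 -1 0'
python3 - <<'E'
from h import *
T=np.array([.551,-.225]);v=np.array([.121,-.993]);w=np.array([.993,.121])
print(rows([*(T-.031*v+w*-.028),.316],np.radians(7)))
E
```

```text
time: 17.95
ee_pos: [0.5787, 0.2231, 0.1204]
orientation: [0.804, 0.594, 0.001, 0.001]
force: [0.0, 0.1, 5.6]
opening: 0.0168
grasp_force: 32.6
time: 18.7
ee_pos: [0.579, 0.2235, 0.3227]
orientation: [0.804, 0.594, 0.003, 0.001]
force: [-0.0, 0.0, -0.4]
opening: 0.0172
grasp_force: 32.0
['-2.100', '0.334', '0.027', 'turn -0.134 (alt 0.866)']
```

```bash
python3 -m jog '-1 -0.25 0.04 0 0; -1 -0.5 0.07 0 0; -1 -0.7 0.11 0 0; -1 -0.7 0.11 0 0'; python3 -m jog '-1 -0.25 0.04 0 -0.03; -1 -0.5 0.07 0 -0.07; -1 -0.7 0.11 0 -0.134; -1 -0.7 0.11 0 -0.134; -1 -0.7 0.11 0 -0.134'
python3 - <<'E'
from h import *
c=cal("wrist");im=imaging.snapshot("wrist")
print([proj(c,p).round() for p in([.464,-.12,.028],[.611,-.102,.028])])
cv2.imwrite("pics/w4.png",cv2.resize(im[150:420,130:430],None,fx=1,fy=1)[...,::-1])
T=np.array([.551,-.225]);v=np.array([.121,-.993]);w=np.array([.993,.121])
print(rows([*(T-.031*v+w*-.028),.11],np.radians(7)))
E
```

```text
time: 19.2
ee_pos: [0.5569, 0.0805, 0.318]
orientation: [0.805, 0.593, -0.001, -0.001]
force: [0.3, 0.5, -0.4]
opening: 0.017
grasp_force: 32.0
time: 19.82
ee_pos: [0.5378, -0.0564, 0.3185]
orientation: [0.663, 0.749, 0.0, -0.001]
force: [0.2, 0.3, 0.3]
opening: 0.0171
grasp_force: 32.0
[array([231., 210.]), array([326., 210.])]
['-0.692', '-0.177', '1.043', 'turn 0.000 (alt -1.000)']
```

View pics/w4.png

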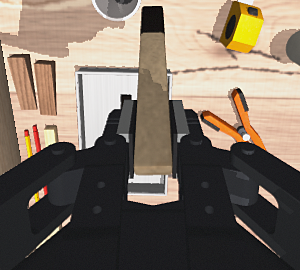

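The tray's near-left corner is now at about (207,217), where (231,210) was predicted, so the tray has been knocked. I'll measure it again from the other views.

```bash
python3 - <<'E'
from h import *
c=cal("wrist");print(plane(c,(207,217),.028).round(3),"BR",plane(c,(297,343),.028).round(3))
s=imaging.snapshot("scene");d=imaging.snapshot("side");w=imaging.snapshot("wrist")
tray(s,cal("scene"));tray(d,cal("side"))
cv2.imwrite("pics/t1.png",np.vstack([np.hstack([cv2.resize(s[140:270,290:470],None,fx=2,fy=2),cv2.resize(d[150:280,220:400],None,fx=2,fy=2)]),cv2.resize(w[200:350,180:540],None,fx=2,fy=2)])[...,::-1])
E
```

```text
[ 0.427 -0.137  0.028] BR [ 0.601 -0.357  0.028]
```

View pics/t1.png

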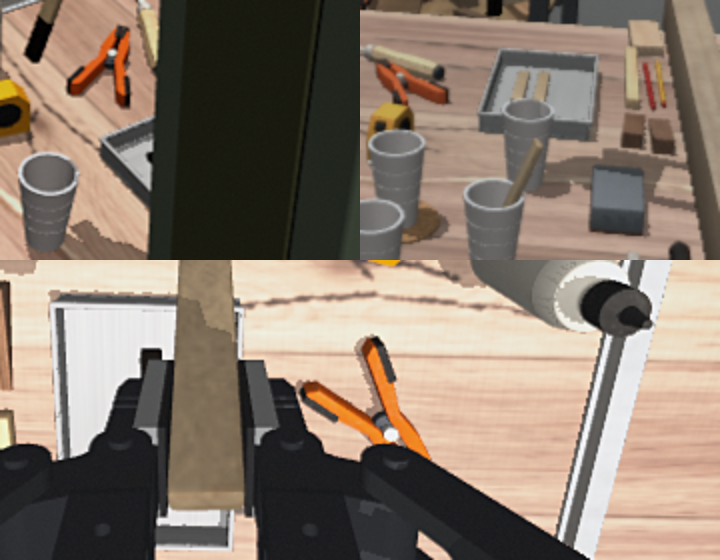

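```bash
python3 - <<'E'
from h import *
c=cal("wrist");P=[plane(c,p,.028)[:2] for p in((206,219),(301.5,221),(298,344))]
print(np.round(P,3)); print("centre",((P[0]+P[2])/2).round(3),np.linalg.norm(P[1]-P[0]),np.linalg.norm(P[2]-P[1]))
d=P[1]-P[2];yaw=np.arctan2(d[1],d[0])-np.pi/2;print("yaw",np.degrees(yaw))
D=cal("side")
Q=[plane(D,((x-360)/2+220,y/2+150),.028)[:2] for x,y in((502,50),(600,54),(478,130),(593,134))];print(np.round(Q,3),np.mean(Q,0))
E
```

```text
[[ 0.426 -0.141]
 [ 0.576 -0.126]
 [ 0.603 -0.36 ]]
centre [ 0.515 -0.25 ] 0.15083080985219682 0.23612228588484846
yaw 6.598343659792313
[[ 0.594 -0.355]
 [ 0.445 -0.383]
 [ 0.563 -0.082]
 [ 0.418 -0.112]] [ 0.50505955 -0.2329789 ]
```

```bash
python3 - <<'E'
from h import *
T=np.array([.514,-.246]);v=np.array([.115,-.993]);w=np.array([.993,.115])
print(rows([*(T-.031*v+w*-.03),.115],np.radians(6.6)))
E
```

```text
['-0.771', '-0.384', '1.020', 'turn 0.003 (alt -0.997)']
```

```bash
python3 -m jog '-1 -0.25 -0.12 0 0; -1 -0.5 -0.25 0 0; -1 -0.77 -0.384 0.1 0; -1 -0.77 -0.384 0.3 0; -1 -0.77 -0.384 0.5 0; -1 -0.77 -0.384 0.7 0; -1 -0.77 -0.384 0.85 0; -1 -0.77 -0.384 0.95 0; -1 -0.77 -0.384 0.95 0'; python3 -m jog '-1 0 0 0.06 0; -1 -0.1 0 0.1 0; -1 -0.19 0 0.17 0; -1 -0.27 0 0.24 0; -1 -0.335 0 0.33 0; -1 -0.335 0 0.33 0; -0.3 -0.335 0 0.33 0; -0.3 -0.335 0 0.33 0; -0.3 -0.335 0 0.33 0' 20;  python3 -m jog '-0.3 0 0 -0.2 0; -0.3 0 0 -0.5 0; -0.3 0 0 -0.8 0; -0.3 0 0 -1 0; -0.3 0 0 -1 0'
python3 - <<'E'
from h import *
w=imaging.snapshot("wrist")
cv2.imwrite("pics/w5.png",cv2.resize(w,(280,210))[...,::-1])
t=np.array([.443,.169])-.0075*np.array([-.94,-.34])
print(t,rows([*t,.255],np.radians(-160+90)))
E
```

```text
time: 21.15
ee_pos: [0.4797, -0.2187, 0.1279]
orientation: [0.662, 0.749, -0.0, -0.002]
force: [0.6, 0.1, 0.0]
opening: 0.0168
grasp_force: 32.0
time: 22.28
ee_pos: [0.4883, -0.2861, 0.0632]
orientation: [0.662, 0.749, -0.0, -0.0]
force: [0.2, -1.0, 0.4]
opening: 0.0298
grasp_force: 0.0
time: 22.9
ee_pos: [0.4899, -0.2869, 0.2672]
orientation: [0.662, 0.749, 0.001, 0.004]
force: [0.8, -0.6, -0.8]
opening: 0.03
grasp_force: 0.0
[0.45005 0.17155] ['2.296', '0.089', '0.044', 'turn 0.428 (alt -0.572)']
```

View pics/w5.png

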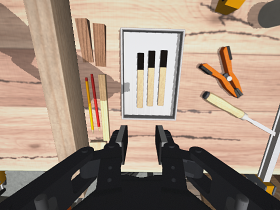

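Three sticks are in the tray. Next is cup C's stick.

```bash
python3 -m jog '0.4 0.27 0.01 0 0.05; 0.4 0.54 0.02 0 0.1; 0.4 0.765 0.03 0 0.14; 0.4 0.765 0.03 0 0.14'; python3 - <<'E'
from h import *
print(rows([.45,.1715,.26],np.radians(-70)))
E
```

```text
time: 23.45
ee_pos: [0.4743, -0.131, 0.2616]
orientation: [0.809, 0.588, -0.001, -0.002]
force: [0.7, 0.2, 0.2]
opening: 0.0598
grasp_force: 0.0
['1.401', '-0.582', '0.011', 'turn 0.289 (alt -0.711)']
```

```bash
python3 -m jog '0.4 0.24 -0.1 0 0; 0.4 0.48 -0.2 0 0; 0.4 0.7 -0.29 0 0; 0.4 0.7 -0.29 0 0'; python3 -m jog '0.4 0.24 -0.1 0 0.05; 0.4 0.48 -0.2 0 0.1; 0.4 0.7 -0.29 0 0.15; 0.4 0.7 -0.29 0 0.2; 0.4 0.7 -0.29 0.1 0.25; 0.4 0.7 -0.29 0.25 0.289; 0.4 0.7 -0.29 0.25 0.289; 0.4 0.7 -0.29 0.25 0.289'; python3 - <<'E'
from h import *
print(rows([.45,.1715,.116],np.radians(-70)))
c=cal("wrist");S=imaging.snapshot("wrist");print(proj(c,[.443,.169,.154]));cv2.imwrite("pics/w6.png",S[...,::-1])
E
```

```text
time: 23.95
ee_pos: [0.4637, 0.019, 0.262]
orientation: [0.809, 0.588, -0.001, -0.001]
force: [0.4, -0.9, -0.1]
opening: 0.0597
grasp_force: 0.0
time: 24.95
ee_pos: [0.4537, 0.1678, 0.2137]
orientation: [0.985, 0.172, 0.0, 0.0]
force: [0.9, 0.5, 0.3]
opening: 0.0599
grasp_force: 0.0
['-0.012', '-0.024', '0.488', 'turn -0.001 (alt 0.999)']
[276.40641556 239.77707657]
```

```bash
python3 -m jog '0.4 -0.01 -0.02 0.15 0; 0.4 -0.01 -0.02 0.3 0; 0.4 -0.01 -0.02 0.49 0; 0.4 -0.01 -0.02 0.49 0; -1 -0.01 -0.02 0.49 0; -1 -0.01 -0.02 0.49 0; -1 -0.01 -0.02 0.49 0; -1 -0.01 -0.02 0.49 0; -1 -0.01 -0.02 0.49 0' 30; python3 -m jog '-1 0 0 -0.2 0; -1 0 0 -0.4 0; -1 0 0 -0.6 0; -1 0 0 -0.8 0; -1 0 0 -1 0; -1 0 0 -1 0'
python3 - <<'E'
from h import *
print(bot.sense()["ee_pos"],rows([.49,-.05,.316],np.radians(6.6)))
E
```

```text
time: 26.12
ee_pos: [0.4507, 0.1719, 0.1165]
orientation: [0.985, 0.172, 0.002, -0.0]
force: [-1.2, 0.0, 6.9]
opening: 0.0169
grasp_force: 33.0
time: 26.88
ee_pos: [0.4508, 0.172, 0.3184]
orientation: [0.985, 0.172, 0.003, -0.0]
force: [-0.2, 1.3, -0.5]
opening: 0.0168
grasp_force: 32.4
[0.45079464 0.17198607 0.31837873] ['-0.192', '1.111', '0.011', 'turn -0.427 (alt 0.573)']
```

```bash
python3 -m jog '-1 -0.04 0.2 0 0; -1 -0.08 0.4 0 0; -1 -0.1 0.6 0 -0.05; -1 -0.15 0.8 0 -0.1; -1 -0.17 0.95 0 -0.15; -1 -0.17 0.95 0 -0.2; -1 -0.17 0.95 0 -0.25; -1 -0.17 0.95 0 -0.31; -1 -0.17 0.95 0 -0.37; -1 -0.17 0.95 0 -0.427'
python3 - <<'E'
from h import *
c=cal("wrist")
im=imaging.snapshot("wrist");print("exp",[proj(c,p).round() for p in([.426,-.141,.028],[.576,-.126,.028])])
g=cv2.cvtColor(im,cv2.COLOR_RGB2HSV)[...,1]<45
ys,xs=np.nonzero(g[150:400,140:240]); 
cc=max(cv2.findContours(cv2.morphologyEx(g.astype(np.uint8),cv2.MORPH_OPEN,np.ones((3,3)))[:,:300],cv2.RETR_EXTERNAL,cv2.CHAIN_APPROX_SIMPLE)[0],key=cv2.contourArea);print(cv2.boundingRect(cc))
T=np.array([.514,-.246]);v=np.array([.115,-.993]);w=np.array([.993,.115])
print(bot.sense()["ee_pos"],rows([*(T-.031*v+w*-.052),.12],np.radians(6.6)))
cv2.imwrite("pics/w7.png",im[...,::-1])
E
```

```text
time: 28.12
ee_pos: [0.4812, -0.0187, 0.3138]
orientation: [0.663, 0.749, -0.001, -0.001]
force: [0.4, 0.7, -0.8]
opening: 0.0173
grasp_force: 32.3
exp [array([240., 246.]), array([334., 248.])]
(0, 243, 300, 177)
[ 0.48120946 -0.01865726  0.31382337] ['-0.991', '-0.235', '0.969', 'turn 0.003 (alt -0.997)']
```

View pics/w7.png

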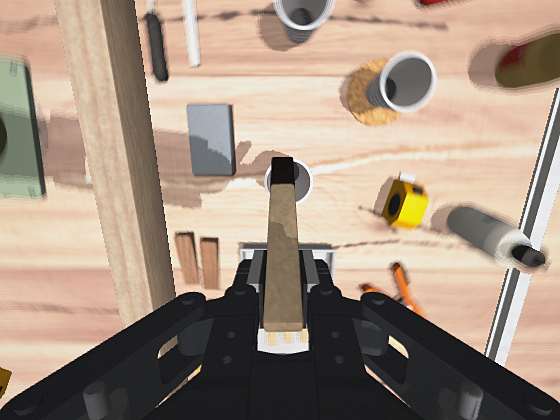

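The tray's edge is where expected (240–333, 246). Placing the last stick now.

```bash
python3 -m jog '-1 -0.3 -0.08 0 0; -1 -0.6 -0.16 0 0; -1 -0.85 -0.235 0.05 0; -1 -0.99 -0.235 0.2 0; -1 -0.99 -0.235 0.4 0; -1 -0.99 -0.235 0.6 0; -1 -0.99 -0.235 0.8 0; -1 -0.99 -0.235 0.94 0; -1 -0.99 -0.235 0.94 0'; python3 -m jog '-1 0 0 0.06 0; -1 -0.1 0 0.1 0; -1 -0.19 0 0.17 0; -1 -0.27 0 0.24 0; -1 -0.335 0 0.33 0; -1 -0.335 0 0.33 0; -0.3 -0.335 0 0.33 0; -0.3 -0.335 0 0.33 0; -0.3 -0.335 0 0.33 0' 20;  python3 -m jog '-0.3 0 0 -0.2 0; -0.3 0 0 -0.5 0; -0.3 0 0 -0.8 0; -0.3 0 0 -1 0; -0.3 0 0 -1 0'
python3 - <<'E'
from h import *
c=cal("wrist");im=imaging.snapshot("wrist");cv2.imwrite("pics/w8.png",im[...,::-1])
h=cv2.cvtColor(im,cv2.COLOR_RGB2HSV)
# brown blobs inside tray region
T=np.array([.514,-.246]);v=np.array([.115,-.993]);w=np.array([.993,.115])
poly=np.int32([proj(c,[*(T+a*.068*w+b*.108*v),.003]) for a,b in((-1,-1),(1,-1),(1,1),(-1,1))])
m=np.zeros(h.shape[:2],np.uint8);cv2.fillPoly(m,[poly],1)
s=((h[...,1]>60)&(m>0)).astype(np.uint8)
for k in cv2.findContours(s,cv2.RETR_EXTERNAL,cv2.CHAIN_APPROX_SIMPLE)[0]:
    if cv2.contourArea(k)>60:
        W=np.float32([plane(c,p,.011)[:2] for p in k[:,0]]);(x,y),(a,b),t=cv2.minAreaRect(W);q=np.array([x,y])-T
        print("stick wood w=%.3f v=%.3f"%(q@w,q@v),round(a,3),round(b,3),round(t))
E
```

```text
time: 29.3
ee_pos: [0.4561, -0.2197, 0.1247]
orientation: [0.666, 0.746, -0.001, -0.003]
force: [-0.9, 0.1, -0.4]
opening: 0.0171
grasp_force: 32.3
time: 30.42
ee_pos: [0.4658, -0.2871, 0.0612]
orientation: [0.665, 0.747, -0.0, -0.0]
force: [0.8, 0.0, -0.3]
opening: 0.0302
grasp_force: 0.0
time: 31.05
ee_pos: [0.4675, -0.2879, 0.2651]
orientation: [0.665, 0.747, 0.001, 0.004]
force: [0.2, -0.1, -1.4]
opening: 0.0298
grasp_force: 0.0
stick wood w=-0.054 v=0.019 0.017 0.148 5
stick wood w=-0.031 v=0.017 0.017 0.148 6
stick wood w=-0.002 v=0.012 0.017 0.148 6
stick wood w=0.029 v=0.011 0.017 0.149 5
```

All four sticks lie flat in the tray. Now the cups: I'll move near cup D and measure the rims by code.

```bash
python3 -m jog '1 0.27 0.06 0 0; 1 0.54 0.12 0 0; 1 0.77 0.2 0 0; 1 0.77 0.2 0 0; 1 0.77 0.2 0 0'; cat >> h.py <<'E'
def cup(im,c,X,r=.031,tol=.02):
    "rim centre near X=[x,y,zrim] from white rim pixels cast on the rim plane, radial band, robust circle fit"
    h=cv2.cvtColor(im,cv2.COLOR_RGB2HSV); m=(h[...,1]<35)&(h[...,2]>175)
    p=proj(c,X); ys,xs=np.nonzero(m); k=np.hypot(xs-p[0],ys-p[1])<110; 
    W=np.array([plane(c,(x,y),X[2])[:2] for x,y in zip(xs[k],ys[k])]); q=np.array(X[:2],float)
    if not len(W): print("none");return
    best=(0,q)
    for dx in np.arange(-tol,tol+.001,.002):      # circle vote, then least squares
        for dy in np.arange(-tol,tol+.001,.002):
            n=(np.abs(np.hypot(*(W-q-[dx,dy]).T)-r+.0015)<.002).sum()
            if n>best[0]: best=(n,q+[dx,dy])
    q=best[1]; V=W[np.abs(np.hypot(*(W-q).T)-r+.0015)<.004]
    A=np.c_[2*V,np.ones(len(V))]; s=np.linalg.lstsq(A,(V**2).sum(1),rcond=None)[0]
    print("cup",s[:2].round(4),"r %.4f n %d"%(np.sqrt(s[2]+s[:2]@s[:2]),len(V))); return s[:2]
E
python3 - <<'E'
from h import *
s=bot.sense();print(s["ee_pos"])
c=cal("wrist");im=imaging.snapshot("wrist");cv2.imwrite("pics/w9.png",im[...,::-1])
for X in([.488,-.014,.1],[.607,.115,.104],[.481,.184,.1]): print(proj(c,X).round()); cup(im,c,X)
S=cal("scene");im=imaging.snapshot("scene")
for X in([.488,-.014,.1],[.607,.115,.104],[.481,.184,.1],[.585,.256,.1]): cup(im,S,X)
E
```

```text
time: 31.72
ee_pos: [0.4873, -0.1298, 0.26]
orientation: [0.665, 0.747, -0.001, -0.001]
force: [-0.3, -0.8, 0.5]
opening: 0.0855
grasp_force: 0.0
[ 0.48731543 -0.12980483  0.26001484]
[298.  79.]
cup [ 0.4874 -0.014 ] r 0.0292 n 893
[461. -72.]
none
[ 323. -204.]
none
cup [ 0.4868 -0.0138] r 0.0291 n 115
cup [0.6072 0.1141] r 0.0290 n 96
cup [0.4811 0.1847] r 0.0289 n 137
cup [0.5848 0.2559] r 0.0290 n 110
```

```bash
python3 -m jog '1 0.25 0.03 0 0; 1 0.5 0.06 0.1 0; 1 0.575 0.07 0.3 0; 1 0.575 0.07 0.5 0; 1 0.575 0.07 0.5 0'; python3 - <<'E'
from h import *
print(rows([.4874,-.014,.062],np.radians(6.6)))
E
```

```text
time: 32.45
ee_pos: [0.4863, -0.0146, 0.1587]
orientation: [0.665, 0.747, -0.002, -0.003]
force: [-0.0, -1.0, -0.6]
opening: 0.0851
grasp_force: 0.0
['0.002', '0.009', '0.484', 'turn -0.000 (alt 1.000)']
```

```bash
python3 -m jog '1 0 0.005 0.15 0; 1 0 0.005 0.3 0; 1 0 0.005 0.4 0; 1 0 0.005 0.48 0; 1 0 0.005 0.48 0; 0.2 0 0.005 0.48 0; 0.2 0 0.005 0.48 0; 0.2 0 0.005 0.48 0; 0.2 0 0.005 0.48 0' 25;  python3 -m jog '0.2 0 0 -0.1 0; 0.2 0 0 -0.3 0; 0.2 0 0 -0.6 0; 0.2 0 0 -0.9 0; 0.2 0 0 -1 0; 0.2 0 0 -1 0'; python3 - <<'E'
from h import *
print(rows([.6072,.1141,.26],np.radians(6.6)))
E
```

```text
time: 33.58
ee_pos: [0.4906, -0.014, 0.0669]
orientation: [0.665, 0.747, 0.001, 0.001]
force: [-0.9, -0.2, 6.5]
opening: 0.0602
grasp_force: 26.1
time: 34.33
ee_pos: [0.4902, -0.0138, 0.2674]
orientation: [0.665, 0.747, 0.002, 0.002]
force: [-0.2, 0.4, -1.7]
opening: 0.0603
grasp_force: 27.5
['0.568', '0.655', '0.039', 'turn 0.000 (alt -1.000)']
```

```bash
python3 -m jog '0.2 0.15 0.17 0 0; 0.2 0.3 0.34 0 0; 0.2 0.45 0.5 0 0; 0.2 0.568 0.655 0 0; 0.2 0.568 0.655 0 0; 0.2 0.568 0.655 0 0'; python3 - <<'E'
from h import *
s=bot.sense();p=s["ee_pos"];print(p)
c=cal("wrist");im=imaging.snapshot("wrist");cv2.imwrite("pics/w10.png",im[...,::-1])
S=cal("scene");D=cal("side");a=imaging.snapshot("scene");b=imaging.snapshot("side");cv2.imwrite("pics/s10.png",a[...,::-1]);cv2.imwrite("pics/d10.png",b[...,::-1])
for dz in(.030,.035,.040):
  print(dz)
  for i,k in((im,c),(a,S),(b,D)): cup(i,k,[p[0],p[1],p[2]+dz])
E
```

```text
time: 35.08
ee_pos: [0.6055, 0.1138, 0.2636]
orientation: [0.665, 0.747, -0.002, -0.001]
force: [-0.3, 0.4, -0.8]
opening: 0.06
grasp_force: 27.7
[0.60545693 0.11384111 0.26357419]
0.03
cup [0.6053 0.113 ] r 0.0298 n 2863
cup [0.6106 0.1152] r 0.0269 n 37
cup [0.6123 0.1028] r 0.0279 n 3
0.035
cup [0.6049 0.1159] r 0.0288 n 3052
cup [0.6028 0.1173] r 0.0266 n 37
cup [0.6072 0.1176] r 0.0275 n 3
0.04
cup [0.606  0.1182] r 0.0286 n 2365
cup [0.595  0.1191] r 0.0264 n 36
cup [0.6428 0.0844] r 0.0040 n 6
```

The held rim is at about (0.605, 0.116), within 2 mm of the mat cup's axis. Lowering slowly.

```bash
python3 -m jog '0.2 -0.01 0.01 0.15 0; 0.2 -0.01 0.01 0.3 0; 0.2 -0.01 0.01 0.4 0; 0.2 -0.01 0.01 0.46 0; 0.2 -0.01 0.01 0.5 0; 0.2 -0.01 0.01 0.53 0; 0.2 -0.01 0.01 0.56 0; 0.2 -0.01 0.01 0.56 0'
python3 -m jog '0.2 0 0 0.03 0; 0.2 0 0 0.06 0; 0.2 0 0 0.08 0; 0.2 0 0 0.1 0; 0.2 0 0 0.12 0; 0.2 0 0 0.12 0'
```

```text
time: 36.22
ee_pos: [0.6085, 0.1125, 0.153]
orientation: [0.665, 0.747, -0.0, -0.0]
force: [-0.1, -0.1, -0.8]
opening: 0.0596
grasp_force: 27.7
time: 36.98
ee_pos: [0.6085, 0.1124, 0.1289]
orientation: [0.665, 0.747, -0.0, -0.0]
force: [0.2, -0.5, -0.8]
opening: 0.0598
grasp_force: 27.7
```

```bash
python3 -m jog '0.2 0 0 0.015 0; 0.2 0 0 0.03 0; 0.2 0 0 0.04 0; 0.2 0 0 0.04 0'
```

```text
time: 37.48
ee_pos: [0.6092, 0.1126, 0.1215]
orientation: [0.665, 0.747, 0.0, 0.0]
force: [1.6, 0.1, 0.7]
opening: 0.0599
grasp_force: 27.7
```

Light lateral contact of 1.6 N, so I'll release gently and raise.

```bash
python3 -m jog '0.3 0 0 0 0; 0.4 0 0 0 0; 0.6 0 0 0 0; 0.8 0 0 0 0; 1 0 0 0 0; 1 0 0 0 0; 1 0 0 0 0'; python3 -m jog '1 0 0 -0.1 0; 1 0 0 -0.3 0; 1 0 0 -0.6 0; 1 0 0 -0.8 0; 1 0 0 -0.8 0'; python3 - <<'E'
from h import *
s=bot.sense();p=s["ee_pos"];print(p)
c=cal("wrist");im=imaging.snapshot("wrist")
S=cal("scene");D=cal("side");a=imaging.snapshot("scene");b=imaging.snapshot("side");cv2.imwrite("pics/s11.png",a[...,::-1]);cv2.imwrite("pics/d11.png",b[...,::-1]);cv2.imwrite("pics/w11.png",im[...,::-1])
for z in(.104,.145,.150,.155):
  print(z)
  for i,k in((im,c),(a,S),(b,D)): cup(i,k,[.6072,.1141,z])
print(rows([.4811,.1847,.28],np.radians(6.6)))
E
```

```text
time: 38.35
ee_pos: [0.6086, 0.1124, 0.1213]
orientation: [0.665, 0.747, -0.0, -0.0]
force: [0.1, 0.2, 0.2]
opening: 0.0853
grasp_force: 0.0
time: 38.98
ee_pos: [0.6102, 0.1127, 0.2855]
orientation: [0.665, 0.747, 0.003, 0.003]
force: [-0.1, 0.3, 0.8]
opening: 0.0858
grasp_force: 0.0
[0.61022251 0.11273539 0.28553998]
0.104
cup [0.6057 0.1108] r 0.0306 n 368
cup [0.6059 0.1138] r 0.0291 n 48
cup [0.6075 0.1133] r 0.0288 n 13
0.145
cup [0.6059 0.114 ] r 0.0296 n 751
cup [0.6096 0.1127] r 0.0291 n 113
cup [0.6096 0.1071] r 0.0292 n 31
0.15
cup [0.6058 0.1151] r 0.0290 n 728
cup [0.6038 0.1142] r 0.0288 n 113
cup [0.6062 0.1169] r 0.0289 n 31
0.155
cup [0.6055 0.1175] r 0.0291 n 737
cup [0.598  0.1158] r 0.0286 n 113
cup [0.6028 0.1268] r 0.0285 n 31
['0.433', '-0.588', '0.001', 'turn 0.000 (alt -1.000)']
```

The cup has settled: rim at z≈0.148, centre (0.606, 0.114). Next is cup C.

```bash
python3 -m jog '1 0.12 -0.16 0 0; 1 0.25 -0.34 0 0; 1 0.37 -0.5 0 0; 1 0.433 -0.588 0.2 0; 1 0.433 -0.588 0.4 0; 1 0.433 -0.588 0.6 0; 1 0.433 -0.588 0.6 0'; python3 - <<'E'
from h import *
c=cal("wrist");im=imaging.snapshot("wrist");cup(im,c,[.4811,.1847,.1])
print(rows([.4811,.1847,.062],np.radians(6.6)))
E
```

```text
time: 40.0
ee_pos: [0.4787, 0.1838, 0.1573]
orientation: [0.665, 0.747, -0.005, -0.002]
force: [-0.3, -0.0, 0.3]
opening: 0.0856
grasp_force: 0.0
cup [0.4818 0.1849] r 0.0291 n 1186
['0.002', '0.005', '0.488', 'turn 0.000 (alt -1.000)']
```

```bash
python3 -m jog '1 0 0.005 0.15 0; 1 0 0.005 0.3 0; 1 0 0.005 0.4 0; 1 0 0.005 0.48 0; 1 0 0.005 0.48 0; 0.2 0 0.005 0.48 0; 0.2 0 0.005 0.48 0; 0.2 0 0.005 0.48 0; 0.2 0 0.005 0.48 0' 25;  python3 -m jog '0.2 0 0 -0.1 0; 0.2 0 0 -0.3 0; 0.2 0 0 -0.6 0; 0.2 0 0 -0.9 0; 0.2 0 0 -1 0; 0.2 0 0 -1 0'; python3 - <<'E'
from h import *
print(rows([.606,.114,.3],np.radians(6.6)))
E
```

```text
time: 41.18
ee_pos: [0.4838, 0.1853, 0.067]
orientation: [0.665, 0.747, 0.001, 0.001]
force: [-0.7, -0.2, 6.2]
opening: 0.0603
grasp_force: 26.0
time: 41.92
ee_pos: [0.4836, 0.1852, 0.2676]
orientation: [0.665, 0.747, 0.002, 0.001]
force: [0.3, 0.5, -1.4]
opening: 0.0604
grasp_force: 27.5
['-0.425', '0.568', '-0.160', 'turn 0.000 (alt -1.000)']
```

```bash
python3 -m jog '0.2 0 0 -0.16 0; 0.2 -0.12 0.17 -0.16 0; 0.2 -0.25 0.34 -0.16 0; 0.2 -0.38 0.5 -0.16 0; 0.2 -0.425 0.568 -0.16 0; 0.2 -0.425 0.568 -0.16 0; 0.2 -0.425 0.568 -0.16 0'; python3 - <<'E'
from h import *
s=bot.sense();p=s["ee_pos"];print(p)
c=cal("wrist");im=imaging.snapshot("wrist")
S=cal("scene");a=imaging.snapshot("scene")
for i,k in((im,c),(a,S)): cup(i,k,[p[0],p[1],p[2]+.035])
E
```

```text
time: 42.8
ee_pos: [0.6043, 0.1144, 0.297]
orientation: [0.665, 0.747, -0.0, -0.001]
force: [0.2, 0.2, -1.6]
opening: 0.0607
grasp_force: 27.6
[0.60434159 0.11443694 0.29696218]
cup [0.6039 0.1156] r 0.0287 n 2763
cup [0.6007 0.1169] r 0.0269 n 38
```

```bash
python3 -m jog '0.2 -0.01 0.01 0.12 0; 0.2 -0.01 0.01 0.25 0; 0.2 -0.01 0.01 0.35 0; 0.2 -0.01 0.01 0.42 0; 0.2 -0.01 0.01 0.47 0; 0.2 -0.01 0.01 0.51 0; 0.2 -0.01 0.01 0.54 0; 0.2 -0.01 0.01 0.54 0'
python3 -m jog '0.2 0 0 0.03 0; 0.2 0 0 0.06 0; 0.2 0 0 0.08 0; 0.2 0 0 0.1 0; 0.2 0 0 0.11 0; 0.2 0 0 0.11 0'
```

```text
time: 43.9
ee_pos: [0.6076, 0.1119, 0.189]
orientation: [0.665, 0.747, -0.0, -0.0]
force: [-0.2, 0.3, -0.9]
opening: 0.0605
grasp_force: 27.6
time: 44.65
ee_pos: [0.6077, 0.112, 0.1672]
orientation: [0.665, 0.747, -0.0, -0.0]
force: [0.0, -0.6, -1.1]
opening: 0.0601
grasp_force: 27.6
```

```bash
python3 -m jog '0.3 0 0 0 0; 0.4 0 0 0 0; 0.6 0 0 0 0; 0.8 0 0 0 0; 1 0 0 0 0; 1 0 0 0 0; 1 0 0 0 0'; python3 -m jog '1 0 0 -0.1 0; 1 0 0 -0.3 0; 1 0 0 -0.6 0; 1 0 0 -0.8 0; 1 0 0 -0.8 0'; python3 - <<'E'
from h import *
s=bot.sense();p=s["ee_pos"];print(p)
c=cal("wrist");im=imaging.snapshot("wrist")
S=cal("scene");D=cal("side");a=imaging.snapshot("scene");b=imaging.snapshot("side");cv2.imwrite("pics/s12.png",a[...,::-1]);cv2.imwrite("pics/d12.png",b[...,::-1])
for z in(.185,.19,.195,.2):
  print(z)
  for i,k in((im,c),(a,S),(b,D)): cup(i,k,[.606,.1141,z])
cup(a,S,[.5848,.2559,.1])
print(rows([.5848,.2559,.33],np.radians(6.6)))
E
```

```text
time: 45.52
ee_pos: [0.6077, 0.1119, 0.1673]
orientation: [0.665, 0.747, -0.0, 0.0]
force: [-1.2, 0.5, 0.1]
opening: 0.0856
grasp_force: 0.0
time: 46.15
ee_pos: [0.609, 0.1122, 0.3315]
orientation: [0.665, 0.747, 0.003, 0.003]
force: [-0.0, -0.1, -0.6]
opening: 0.0855
grasp_force: 0.0
[0.60904414 0.11221217 0.33152246]
0.185
cup [0.6059 0.1122] r 0.0299 n 699
cup [0.6154 0.111 ] r 0.0295 n 112
cup [0.6132 0.0961] r 0.0296 n 31
0.19
cup [0.6057 0.114 ] r 0.0297 n 755
cup [0.6091 0.1126] r 0.0292 n 111
cup [0.6095 0.1071] r 0.0292 n 31
0.195
cup [0.6057 0.1148] r 0.0291 n 737
cup [0.6029 0.1143] r 0.0289 n 112
cup [0.6057 0.118 ] r 0.0288 n 31
0.2
cup [0.6055 0.1167] r 0.0289 n 802
cup [0.5966 0.116 ] r 0.0287 n 112
cup [0.6019 0.129 ] r 0.0285 n 31
cup [0.5848 0.2558] r 0.0288 n 139
['0.728', '-0.027', '-0.021', 'turn 0.000 (alt -1.000)']
```

```bash
python3 -m jog '1 0.25 -0.01 0 0; 1 0.5 -0.02 0 0; 1 0.728 -0.027 0 0; 1 0.728 -0.027 0.2 0; 1 0.728 -0.027 0.5 0; 1 0.728 -0.027 0.8 0; 1 0.728 -0.027 0.85 0; 1 0.728 -0.027 0.85 0'; python3 - <<'E'
from h import *
c=cal("wrist");im=imaging.snapshot("wrist");cup(im,c,[.5848,.2559,.1])
print(rows([.585,.256,.062],np.radians(6.6)))
E
```

```text
time: 47.3
ee_pos: [0.5857, 0.256, 0.1573]
orientation: [0.665, 0.747, -0.0, -0.0]
force: [0.5, 0.4, 1.1]
opening: 0.0854
grasp_force: 0.0
cup [0.5855 0.2563] r 0.0290 n 1128
['-0.001', '-0.010', '0.485', 'turn 0.000 (alt -1.000)']
```

```bash
python3 -m jog '1 0 -0.005 0.15 0; 1 0 -0.005 0.3 0; 1 0 -0.005 0.4 0; 1 0 -0.005 0.48 0; 1 0 -0.005 0.48 0; 0.2 0 -0.005 0.48 0; 0.2 0 -0.005 0.48 0; 0.2 0 -0.005 0.48 0; 0.2 0 -0.005 0.48 0' 25;  python3 -m jog '0.2 0 0 -0.1 0; 0.2 0 0 -0.3 0; 0.2 0 0 -0.6 0; 0.2 0 0 -0.9 0; 0.2 0 0 -1 0; 0.2 0 0 -1 0';  python3 -m jog '0.2 0 0 -0.2 0; 0.2 0 0 -0.35 0; 0.2 0 0 -0.35 0'; python3 - <<'E'
from h import *
print(rows([.606,.114,.335],np.radians(6.6)))
E
```

```text
time: 48.48
ee_pos: [0.5854, 0.2562, 0.0631]
orientation: [0.665, 0.747, 0.001, 0.001]
force: [0.1, -0.9, 7.2]
opening: 0.06
grasp_force: 26.8
time: 49.22
ee_pos: [0.5852, 0.2561, 0.2635]
orientation: [0.665, 0.747, 0.002, 0.001]
force: [-0.2, -0.6, -0.8]
opening: 0.0599
grasp_force: 27.3
time: 49.6
ee_pos: [0.585, 0.256, 0.3319]
orientation: [0.665, 0.747, 0.001, 0.001]
force: [0.6, -0.1, -0.4]
opening: 0.06
grasp_force: 27.5
['-0.718', '0.022', '-0.016', 'turn 0.000 (alt -1.000)']
```

```bash
python3 -m jog '0.2 -0.2 0.005 0 0; 0.2 -0.4 0.01 0 0; 0.2 -0.6 0.02 0 0; 0.2 -0.718 0.022 0 0; 0.2 -0.718 0.022 0 0; 0.2 -0.718 0.022 0 0'; python3 - <<'E'
from h import *
s=bot.sense();p=s["ee_pos"];print(p)
c=cal("wrist");im=imaging.snapshot("wrist")
S=cal("scene");a=imaging.snapshot("scene")
for dz in(.035,.038):
  for i,k in((im,c),(a,S)): cup(i,k,[p[0],p[1],p[2]+dz])
E
```

```text
time: 50.35
ee_pos: [0.605, 0.1143, 0.3295]
orientation: [0.665, 0.747, -0.001, -0.001]
force: [-0.4, -0.2, -0.4]
opening: 0.0603
grasp_force: 27.5
[0.60497814 0.11429904 0.32953588]
cup [0.605  0.1133] r 0.0294 n 2528
cup [0.6089 0.1146] r 0.0276 n 24
cup [0.6047 0.1153] r 0.0287 n 2545
cup [0.6033 0.1161] r 0.0274 n 24
```

```bash
python3 -m jog '0.2 -0.005 0.005 0.12 0; 0.2 -0.005 0.005 0.22 0; 0.2 -0.005 0.005 0.3 0; 0.2 -0.005 0.005 0.37 0; 0.2 -0.005 0.005 0.42 0; 0.2 -0.005 0.005 0.46 0; 0.2 -0.005 0.005 0.49 0; 0.2 -0.005 0.005 0.49 0'
python3 -m jog '0.2 0 0 0.03 0; 0.2 0 0 0.06 0; 0.2 0 0 0.08 0; 0.2 0 0 0.1 0; 0.2 0 0 0.11 0; 0.2 0 0 0.11 0'
```

```text
time: 51.45
ee_pos: [0.6065, 0.1128, 0.233]
orientation: [0.665, 0.747, -0.0, -0.0]
force: [0.9, -0.2, -0.6]
opening: 0.0601
grasp_force: 27.5
time: 52.2
ee_pos: [0.6066, 0.1128, 0.2112]
orientation: [0.665, 0.747, -0.0, -0.0]
force: [0.2, -0.5, -0.6]
opening: 0.0602
grasp_force: 27.5
```

```bash
python3 -m jog '0.3 0 0 0.01 0; 0.4 0 0 0.01 0; 0.6 0 0 0.01 0; 0.8 0 0 0.01 0; 1 0 0 0.01 0; 1 0 0 0.01 0; 1 0 0 0.01 0'; python3 -m jog '1 0 0 -0.1 0; 1 0 0 -0.3 0; 1 0 0 -0.6 0; 1 0 0 -0.9 0; 1 0 0 -0.9 0'; python3 -m jog '1 -0.25 0 0 0; 1 -0.5 0 0 0; 1 -0.7 0 0 0; 1 -0.7 0 0 0;1 -0.7 0 0 0; 1 -0.7 0 0 0'; python3 - <<'E'
from h import *
S=cal("scene");D=cal("side");a=imaging.snapshot("scene");b=imaging.snapshot("side")
for z in(.104,.148,.193,.233,.238,.243):
  print(z)
  for i,k in((a,S),(b,D)): cup(i,k,[.606,.1141,z])
cv2.imwrite("pics/fin.png",np.hstack([a[100:360,120:480],b[120:380,120:480]])[...,::-1])
E
```

```text
time: 53.08
ee_pos: [0.6066, 0.1128, 0.2093]
orientation: [0.665, 0.747, -0.0, 0.0]
force: [-0.3, -1.1, -0.3]
opening: 0.0851
grasp_force: 0.0
time: 53.7
ee_pos: [0.6081, 0.1131, 0.3954]
orientation: [0.665, 0.747, 0.005, 0.004]
force: [1.3, -0.1, -0.7]
opening: 0.0853
grasp_force: 0.0
time: 54.45
ee_pos: [0.6227, -0.0251, 0.389]
orientation: [0.664, 0.747, -0.0, -0.0]
force: [-0.6, 0.5, -0.2]
opening: 0.0853
grasp_force: 0.0
0.104
cup [0.6063 0.1134] r 0.0297 n 10
cup [0.607  0.1124] r 0.0297 n 6
0.148
cup [0.6066 0.1133] r 0.0294 n 14
cup [0.6104 0.1168] r 0.0250 n 8
0.193
cup [0.627  0.1351] r 0.0287 n 51
cup [0.6103 0.1157] r 0.0257 n 9
0.233
cup [0.6091 0.1122] r 0.0292 n 115
cup [0.6098 0.106 ] r 0.0292 n 30
0.238
cup [0.6022 0.1141] r 0.0290 n 116
cup [0.6055 0.1183] r 0.0288 n 30
0.243
cup [0.5954 0.1159] r 0.0287 n 116
cup [0.6013 0.1306] r 0.0284 n 30
```

View pics/fin.png

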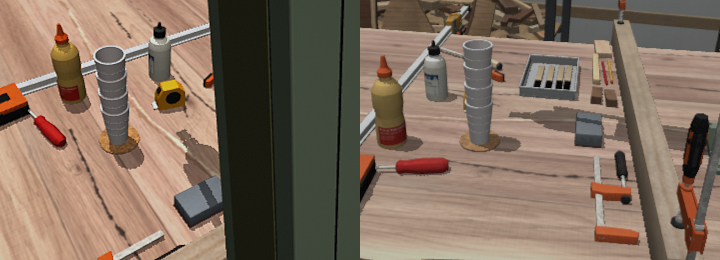

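The four-cup stack stands upright on the mat at (478,95) in the right half of the view. All four sticks are in the tray at (550,77), and nothing touches the arm.

```bash
python3 -c "
from workcell import bot
print(bot.job_done())"
```

```text
the job is handed in; nothing more can be done
None
```

The job is handed in: all four stir sticks lie in the steel tray, and the three loose cups are nested on the cork-mat cup in one upright stack, each released just above its seat to settle by its own weight; no verdict came back.

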